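# Find the heavier canister and seat it in the dock

## Robot

A 6-joint arm with a two-finger parallel gripper is mounted at the origin on a cart in front of the work surface, level with it; the furniture and walls round the work are solid. World frame = base frame: x ahead of the robot, y to its left, z up, the work surface at z = 0. Lengths are in mm, angles in rad, forces in N, time in s.
With the tool pointing down it reaches from about 275 to 1000 mm from the base axis. Payload 8.4 kg.
Tool frame: the origin (TCP) lies at the very end of the fingers, on their centre line; the grasp point (between the pads) lies 19 mm behind it (r.pinch_z is the distance from the TCP to the grasp point, in mm); z points along the fingers, y is the line along which they close (so a half turn about z gives the same grasp; the last joint's range is limited). The gripper opens to 85 mm and grips with 20 to 120 N. Pads are 22 mm wide; open, the fingers measure 114 mm over their backs; the gripper's body (76 mm by 85 mm) begins 54 mm behind the grasp point. The pads swing forward as they close: fully open they stand 13 mm farther back than shut.
Start: joints at [1.266, 0.353, 1.633, -0, 1.155, -0.002], TCP at [186.37, 596.569, 231.281] pointing down, gripper open.
Joint ranges: [-2.63, 2.63], [-0.92, 2.1], [0.06, 2.66], [-1.3, 4.44], [0, 2.69], [-3.02, 3.02]. Speed limits (rad/s): [2.22, 2.22, 2.79, 3.14, 3.14, 3.14].

## Interface

Orientations are given as [roll, pitch, yaw] about the fixed x, y, z axes, in that order (R = Rz(yaw) Ry(pitch) Rx(roll)).
In Python, from rig import r gives the robot as it stands.
- The arm moves only by the tool carry_out, never from a script. Its argument "series" is a list of rows, each a list of 7 numbers: the turn, a rotation vector about the tool's x, y, z as a fraction of full scale, then the shift along the tool's x, y, z as a fraction of full scale, then the gripper command: -1 is fully open, 1 is shut, values between are in proportion. A call has 1 to 8 rows; each row is the pose to reach, as a shift and turn from the pose commanded when the call began, along the tool's axes at that moment, turning the shorter way round; what a row does not reach only later rows make up. Full scale, the value 1, is 0.25 m for a shift and pi rad for a turn. A row lasts 1/8 s, in which the tool goes at most 62.5 mm and 10.7 degrees, less where a joint would pass 70% of its speed; a pose out of reach is approached as far as the arm can. A call with a number of a shift or a turn outside -1 to 1 is refused whole. A call with a gripper value outside its range is refused whole. The fingers move at their own pace and stop on an object; "force" is the grip in N (left out, the last holds). Time passes only in rows, so rows that repeat a pose let the fingers close. It gives the time, the measured TCP pose, the force, the opening and the grip force at its end, in the units of the state.
- r.sense(): the state, without advancing time (a new reading comes with each control period).
- r.grab_frame(name): name is "scene" or "top"; returns the picture (420x560x3 uint8, red, green, blue); there is no depth.
- r.get_calibration(name): a dict with "K" (3x3 intrinsics, pixels), "pose" (4x4, takes a point from camera to world coordinates). Camera axes: x right, y up, looking along -z (the intrinsics and any distortion apply to the point x, -y, -z); pixel columns grow to the right and rows downward; lengths in mm; the calibration is good to about 2 mm. A picture is of the moment at which its call begins. get_calibration takes no time and is no camera call.
- r.sign_off(): hands the job in; it is judged then, once.
Trained networks look in the newest picture that a camera, given by its name, has taken for a name from the list of things; names that differ only in an ending like _2 or _b are one class to them, and where a whole thing is asked for, a point or a joint stands for the part that bears it (a point fixed in the world has none). Each returns a list of dicts, best first, with "score" (0 to 1); they miss things now and then, are a little off and sometimes report something else, mostly with a low value. They report only what shows in the picture. A call takes as long as a camera call. They do not tell look-alikes from the thing itself.
- r.silhouettes(camera, label): "region" (420x560 bool, what is visible of it) and "position" ([row, column] in pixels, amid what is visible of it).
The state is a dict: "clock": time; "qpos": joint angles; "qvel": joint speeds; "joint_efforts": joint torques, N m; "eef_pos": TCP position; "tcp_rot": TCP orientation; "contact_force": force on the tool from outside, world axes, zero at the start; "wrist_torque": the same for the moment, N m; "opening": opening from 0.0 (shut) to 1.0 (fully open); "grasp_force": force on a finger pad.
Only numpy, scipy, OpenCV 4.12 (cv2) and the standard library are available. Lean on these libraries where they do the work, as an engineer would, in place of code of your own. Each camera call takes 0.05 s, during which the arm holds its last target. There are 200 camera calls.

## Task

One of the two closed canisters holds the steel check weight, the other only a light blank: lift the red-lidded one clear of the bench to feel its load and set it back down, then lift the blue-lidded one and compare. Put the heavier one into the square dock and press it down until the stiff orange seat is fully down, holding about 20 N there for a moment and never reaching 40 N. Let go, with the lighter one left standing on the bench away from the dock; keep both canisters upright and do not disturb the other things.

Things in the scene. Friction and masses are not known exactly. Their poses are not given: they have to be found in the camera images.
- can_red_mid (a point): Middle (half-way up) of the closed square canister with the red lid: white, 46x46 mm and 80 mm tall, flat sides, standing upright; its z axis points up out of the lid, its x and y axes are square to its sides. Grip it by two opposite sides, in the upper half, leaving the lowest 40 mm free for the dock. The two canisters weigh 0.2 to 0.6 kg and differ by at least 0.15 kg; which is the heavier cannot be seen. The load inside is rigid and has about 1.5 mm of play.
- can_blue_mid (a point): Middle (half-way up) of the closed square canister with the blue lid: white, 46x46 mm and 80 mm tall, flat sides, standing upright; its z axis points up out of the lid, its x and y axes are square to its sides. Grip it by two opposite sides, in the upper half, leaving the lowest 40 mm free for the dock. The two canisters weigh 0.2 to 0.6 kg and differ by at least 0.15 kg; which is the heavier cannot be seen. The load inside is rigid and has about 1.5 mm of play.
- can_red: The same red-lidded canister; this origin is the centre of its underside, 40 mm below its middle.
- can_blue: The same blue-lidded canister; this origin is the centre of its underside, 40 mm below its middle.
- dock: The fixed dock: grey base 94x94x10 mm with an open-topped square well on it. Origin at the centre of its underside on the bench; z up, x and y square to the well. The well is 50 mm wide inside (2 mm of play each side of a canister); its 6 mm aluminium walls end 39 mm above the bench, lips flared outward to 46 mm guide a canister in, any of four ways round.
- dock_home (a point): Centre of the upper face of the orange seat when it is fully down, 14 mm above the bench; axes as the dock's. A canister fully home has its underside here, its middle 40 mm above it, and stands about 55 mm out of the well's walls.
- seat (a joint): Height in m of the orange seat plate above its lowest place: 0 is fully down on a hard stop, at most 0.014. It slides stiffly: about 12 N of friction plus 60 N per m/s, no spring; a canister's weight alone does not sink it, and it stays where it is pushed. The pressing force in the goal counts the canister's weight; 15 N held for a moment on the stop is enough.
- black_block_2: Bystander, to be left alone: black adapter block 60x90x26 mm; origin at the centre of its underside.
- beaker: Bystander, to be left alone: glass beaker, 53 mm across, 70 mm tall; origin at the centre of its underside.
- amber_vial: Bystander, to be left alone: small amber bottle with blue cap, 30 mm across, 70 mm tall; origin at the centre of its underside.
- timer: Bystander, to be left alone: grey bench timer 43x70x18 mm; origin at the centre of its underside.
- tape: Bystander, to be left alone: roll of blue tape, 68 mm across, 13 mm thick; origin at the centre of its underside.
- marker: Bystander, to be left alone: black marker pen 136 mm long, 13 mm thick; origin at the centre of its underside.
Mind the look-alikes: they are no part of the job. Leave any green look-alike of the can_red alone. What is shaped like the can_blue but pink is not meant.

How it is judged (in metres and radians):
On the way, in this order (a step that is already met when the one before it is completed fails the run):
1. the red-lidded canister is lifted at least 20 mm clear of the bench, the blue one still standing on it (height (world z) of can_red_mid above 0.06 m and height (world z) of can_blue_mid below 0.044 m and horizontal distance between can_blue_mid and dock_home above 0.07 m), for 0.3 s.
2. the blue-lidded canister is lifted at least 20 mm clear of the bench, the red one back standing on it (height (world z) of can_blue_mid above 0.06 m and height (world z) of can_red_mid below 0.044 m and horizontal distance between can_red_mid and dock_home above 0.07 m), for 0.3 s.
3. a canister in the dock presses with more than 15 N on the fully lowered seat (value of joint seat below 0.0018 m and contact force between any of can_red, can_blue and dock above 15 N), for 0.1 s.
At the end, for the whole second after the job is handed in: The heavier canister (dock load over 3.8 N) stands in the dock: within 6 mm of centre, 0.07 rad of upright, its middle at most 43 mm above dock_home, seat within 1.8 mm of fully down; the lighter stands upright (0.1 rad) on the bench, over 70 mm from the dock's centre; both at rest (((value of joint seat below 0.0018 m and horizontal distance between can_red_mid and dock_home below 0.006 m and z of can_red_mid in the frame of dock_home below 0.043 m and angle between can_red_mid's own z axis and vertical below 0.07 rad and contact force between can_red and dock above 3.8 N and linear speed of each of can_red, can_blue below 0.01 m/s and height (world z) of can_blue_mid below 0.044 m and angle between can_blue_mid's own z axis and vertical below 0.1 rad and horizontal distance between can_blue_mid and dock_home above 0.07 m) or (value of joint seat below 0.0018 m and horizontal distance between can_blue_mid and dock_home below 0.006 m and z of can_blue_mid in the frame of dock_home below 0.043 m and angle between can_blue_mid's own z axis and vertical below 0.07 rad and contact force between can_blue and dock above 3.8 N and linear speed of each of can_blue, can_red below 0.01 m/s and height (world z) of can_red_mid below 0.044 m and angle between can_red_mid's own z axis and vertical below 0.1 rad and horizontal distance between can_red_mid and dock_home above 0.07 m))); the robot touches nothing.
It fails at once if a canister and the dock press on each other with more than 40 N (contact force between any of can_red, can_blue and dock above 40 N).
It fails at once if a canister tips more than 0.5 rad (angle between any of can_red_mid, can_blue_mid's own z axis and vertical above 0.5 rad).
It fails at once if a bystander is moved more than 20 mm (distance of any of black_block_2, beaker, amber_vial, timer, tape, marker from where it was at the start of the episode above 0.02 m).
It also fails if it takes over 72 s, if anything falls off the work surface, if the arm or the gripper's body presses on something with over 40 N, if the wrist force passes 120 N, or if a joint passes its speed limit or range.

## Working session

There is one attempt and no reset: what is moved stays moved. The work goes in short steps, Python scripts to look and compute and a tool call to move; the robot and the scene stay as the last step left them, time stands still between calls to the robot, and variables do not carry over. Pictures are saved under pics/ and viewed, at most 10 in all, crops included, and the job is handed in when it is done.

Besides the shell and the picture viewer there is one more tool, called after ">>>" as a command line: name --pt "numbers of a row" for each row, then --argument value for the rest. carry_out: Moves the arm, as the interface text tells. Its arguments: {"type":"object","properties":{"series":{"type":"array"},"force":{"type":"number"}},"required":["series"]}

```bash
mkdir -p pics; ls
python3 - <<'E'
from rig import r
import cv2,numpy as np
print(r.sense())
ims=[]
for c in("scene","top"):
    im=r.grab_frame(c);cv2.imwrite(f'pics/{c}0.png',cv2.cvtColor(im,cv2.COLOR_RGB2BGR))
    k=r.get_calibration(c);print(c,{a:(np.round(b,3).tolist() if not isinstance(b,str) else b) for a,b in k.items()})
    for l in("can_red","can_blue","dock"):
        for d in r.silhouettes(c,l):print(c,l,round(d['score'],2),np.round(d['position']),d['region'].sum())
E
```

```text
pics
{'clock': 0.0, 'qpos': array([ 1.26561168e+00,  3.53654934e-01,  1.63414056e+00, -3.44422286e-05,
        1.15519000e+00, -2.40220769e-03]), 'qvel': array([-1.28582260e-03,  2.94051497e-05, -2.29400004e-04,  1.13575795e-03,
        6.97670441e-04, -1.27214924e-03]), 'joint_efforts': array([-2.86192881e-04, -6.05232525e+01, -3.42061615e+01,  3.63801637e-04,
        9.15698474e-03, -3.57851980e-05]), 'eef_pos': array([186.2290461 , 596.11043756, 230.5546891 ]), 'tcp_rot': array([-3.14019974e+00,  2.81448270e-05,  2.83882417e+00]), 'contact_force': array([0.42574391, 0.0669057 , 0.57194892]), 'wrist_torque': array([-0.01127133, -0.02174382, -0.02294801]), 'grasp_force': 0.0, 'opening': 0.9979564473918912}
scene {'K': [[391.479, 0.0, 280.297], [0.0, 391.479, 213.928], [0.0, 0.0, 1.0]], 'pose': [[0.84, 0.248, -0.483, 134.584], [-0.543, 0.401, -0.737, -658.322], [0.011, 0.882, 0.472, 510.71], [0.0, 0.0, 0.0, 1.0]]}
scene can_red 0.98 [200. 182.] 625
scene can_red 0.88 [212. 205.] 788
scene can_red 0.74 [188. 220.] 463
scene can_blue 0.98 [308. 265.] 1497
scene can_blue 0.59 [325. 337.] 1761
scene dock 0.83 [236. 295.] 1265
top {'K': [[536.57, 0.0, 287.557], [0.0, 536.57, 203.818], [0.0, 0.0, 1.0]], 'pose': [[0.002, 0.982, -0.187, 299.435], [-1.0, 0.004, 0.01, 16.293], [0.011, 0.187, 0.982, 1529.294], [0.0, 0.0, 0.0, 1.0]]}
top can_red 0.66 [219. 188.] 399
top can_red 0.65 [256. 185.] 380
top can_red 0.56 [246. 220.] 352
top can_blue 0.93 [241. 394.] 419
top can_blue 0.71 [268. 364.] 400
top can_blue 0.18 [197. 286.] 1023
top dock 0.65 [196. 286.] 1033
```

Run:
```python
import cv2,numpy as np
a=cv2.imread('pics/scene0.png');b=cv2.imread('pics/top0.png')
cv2.imwrite('pics/s1.png',cv2.resize(a,(784,588),interpolation=cv2.INTER_CUBIC))
c=b[150:310,150:430]
cv2.imwrite('pics/t1.png',cv2.resize(c,(784,448),interpolation=cv2.INTER_CUBIC))
```

```text
(no output)
```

View pics/s1.png

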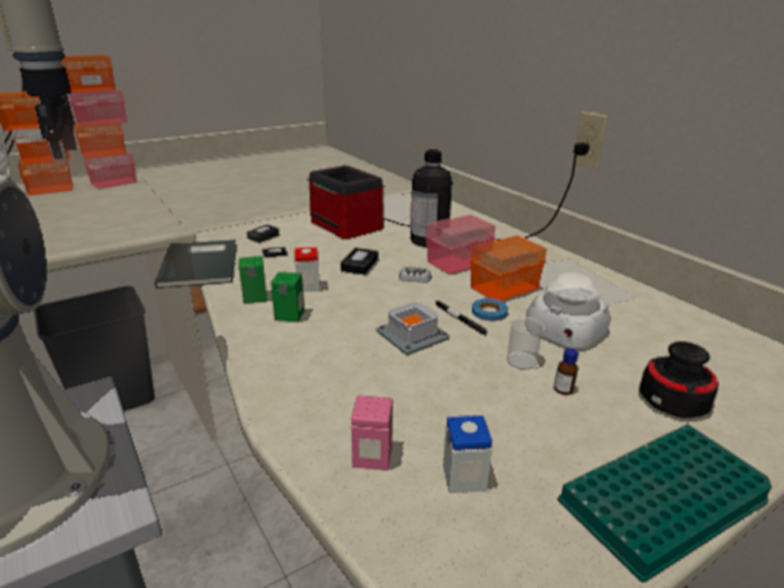

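View pics/t1.png

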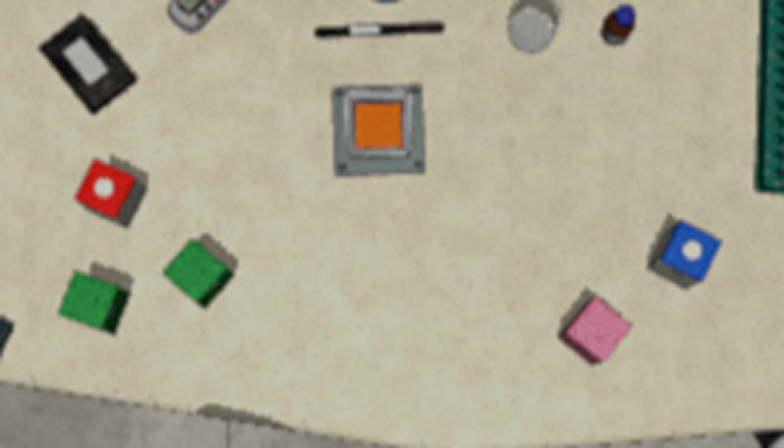

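The one meant as red is the white canister with the red lid, top pixel (row 217, col 188). The two all-green ones at (257,183) and (247,221) are look-alikes. The blue-lidded white canister is at (239,396), and the pink one at (268,362) is its look-alike. The dock is at (195,285). The enlarged top crop confirms these. Next I'll fit the poses.

```bash
cat > fit.py <<'E'
from rig import r
import cv2,numpy as np
from scipy.optimize import minimize
from scipy.spatial.transform import Rotation as R
def proj(c,P):
    k=r.get_calibration(c);T=k['pose'];p=(np.asarray(P)-T[:3,3])@T[:3,:3]
    p=p*[1,-1,-1];q=p@k['K'].T;return q[:,:2]/q[:,2:]
def ray(c,row,col,z):
    k=r.get_calibration(c);T=k['pose'];d=np.linalg.solve(k['K'],[col,row,1])*[1,-1,-1];d=T[:3,:3]@d
    return T[:3,3]+d*(z-T[2,3])/d[2]
def prism(levels):
    return [(s*a/2,s*b/2,z) for s,z in levels for a in(-1,1) for b in(-1,1)]
CAN=[prism([(46,0),(46,80)])]
DOCK=[prism([(94,0),(94,10)]),prism([(62,10),(62,39),(74,46)])]
def render(c,shape,x,y,a,S=8):
    m=np.zeros((420*1,560*1),np.uint8);Rz=R.from_euler('z',a).as_matrix()
    big=np.zeros((420*4,560*4),np.uint8)
    for P in shape:
        q=proj(c,np.array(P)@Rz.T+[x,y,0])
        cv2.fillConvexPoly(big,cv2.convexHull(np.round((q+.5)*4*16-8).astype(np.int32)),255,shift=4)
    return cv2.resize(big,(560,420),interpolation=cv2.INTER_AREA)/255.
def fit(shape,regs,x0):
    def cost(p):return sum(np.abs(render(c,shape,p[0],p[1],p[2]/30)-g).sum()/g.sum() for c,g in regs.items())
    best=None
    for a in np.arange(0,np.pi/2,np.pi/12):
        s=np.array([*x0,a*30]);o=minimize(cost,s,method='Nelder-Mead',options=dict(initial_simplex=s+np.array([[0,0,0],[8,0,0],[0,8,0],[0,0,6]]),xatol=.05,fatol=1e-4))
        if best is None or o.fun<best.fun:best=o
    return np.round([best.x[0],best.x[1],best.x[2]/30%(np.pi/2),best.fun],3)
def find(c,l,rc):
    ds=r.silhouettes(c,l);return min(ds,key=lambda d:np.hypot(*(np.array(d['position'])-rc)))['region']
E
python3 - <<'E'
from fit import *
for c in("scene","top"):r.grab_frame(c)
for l,shape,s,t,z in(("can_red",CAN,(192,219),(219,188),70),("can_blue",CAN,(325,337),(241,394),70),("dock",DOCK,(236,295),(196,286),25)):
    g={"scene":find("scene",l,s).astype(float),"top":find("top",l,t).astype(float)}
    x0=ray("top",*t,z)[:2]
    print(l,fit(shape,g,x0),*[fit(shape,{c:g[c]},x0) for c in g])
for l in("black_block_2","beaker","amber_vial","timer","tape","marker"):
    for d in r.silhouettes("top",l)[:2]:print(l,round(d['score'],2),ray("top",*d['position'],20).round())
E
```

```text
can_red [5.39896e+02 2.76067e+02 1.17800e+00 3.70000e-01] [5.43248e+02 2.81922e+02 1.15400e+00 1.87000e-01] [5.39063e+02 2.74719e+02 1.10500e+00 1.21000e-01]
can_blue [ 4.79789e+02 -2.95698e+02  1.04600e+00  1.35000e-01] [ 4.80581e+02 -2.95642e+02  1.03400e+00  4.30000e-02] [ 4.78746e+02 -2.95463e+02  1.01300e+00  7.80000e-02]Traceback (most recent call last):
  File "<stdin>", line 6, in <module>
  File "fit.py", line 26, in fit
    s=np.array([*x0,a*30]);o=minimize(cost,s,method='Nelder-Mead',options=dict(initial_simplex=s+np.array([[0,0,0],[8,0,0],[0,8,0],[0,0,6]]),xatol=.05,fatol=1e-4))
                             ~~~~~~~~^^^^^^^^^^^^^^^^^^^^^^^^^^^^^^^^^^^^^^^^^^^^^^^^^^^^^^^^^^^^^^^^^^^^^^^^^^^^^^^^^^^^^^^^^^^^^^^^^^^^^^^^^^^^^^^^^^^^^^^^^^^^^^
    res = _minimize_neldermead(fun, x0, args, callback, bounds=bounds,
                               **options)
    fxr = func(xr)
    fx = function(np.copy(x), *(wrapper_args + args))
  File "fit.py", line 23, in cost
    def cost(p):return sum(np.abs(render(c,shape,p[0],p[1],p[2]/30)-g).sum()/g.sum() for c,g in regs.items())
                       ~~~^^^^^^^^^^^^^^^^^^^^^^^^^^^^^^^^^^^^^^^^^^^^^^^^^^^^^^^^^^^^^^^^^^^^^^^^^^^^^^^^^^^
  File "fit.py", line 23, in <genexpr>
    def cost(p):return sum(np.abs(render(c,shape,p[0],p[1],p[2]/30)-g).sum()/g.sum() for c,g in regs.items())
                                  ~~~~~~^^^^^^^^^^^^^^^^^^^^^^^^^^^
  File "fit.py", line 19, in render
    q=proj(c,np.array(P)@Rz.T+[x,y,0])
  File "fit.py", line 6, in proj
    k=r.get_calibration(c);T=k['pose'];p=(np.asarray(P)-T[:3,3])@T[:3,:3]
ValueError: time passes only in moves, steps and waits
```

```bash
sed -i 's/^def proj/from functools import lru_cache\ncal=lru_cache(None)(lambda c:r.get_calibration(c))\ndef proj/; s/k=r.get_calibration(c)/k=cal(c)/' fit.py
timeout 200 python3 - <<'E'
from fit import *
im={c:cv2.cvtColor(cv2.imread(f'pics/{c}0.png'),cv2.COLOR_BGR2HSV).astype(int) for c in("scene","top")}
for c in im:
    h,s,v=np.moveaxis(im[c],-1,0)
    for n,m,rc in(("red",((h<8)|(h>172))&(s>150)&(v>100),{"scene":(181,219),"top":(217,188)}[c]),("blue",(abs(h-113)<10)&(s>140)&(v>80),{"scene":(309,335),"top":(239,396)}[c])):
        k,L,_,_=cv2.connectedComponentsWithStats(m.astype(np.uint8))
        rr,cc=rc;ids=L[rr-8:rr+9,cc-8:cc+9];ids=ids[ids>0];i=np.bincount(ids).argmax()
        cs,_=cv2.findContours((L==i).astype(np.uint8),0,2);hull=cv2.convexHull(cs[0])[:,0]
        W=np.array([ray(c,y,x,80)[:2] for x,y in hull]).astype(np.float32)
        b=cv2.minAreaRect(W);print(c,n,(L==i).sum(),np.round(b[0],1),np.round(b[1],1),round(np.radians(b[2]),3))
r.grab_frame("top");r.grab_frame("scene")
g={"scene":find("scene","dock",(236,295)).astype(float),"top":find("top","dock",(196,286)).astype(float)}
x0=ray("top",196,286,25)[:2]
print(x0,fit(DOCK,{"top":g["top"]},x0),fit(DOCK,{"scene":g["scene"]},x0))
gr=find("top","can_red",(219,188)).astype(float);print(fit(CAN,{"top":gr},(540,275)))
for l in("black_block_2","beaker","amber_vial","timer","tape","marker"):
    for d in r.silhouettes("top",l)[:2]:print(l,round(d['score'],2),ray("top",*d['position'],20).round())
E
```

```text
scene red 115 [535.5 266.7] [59.2 41.7] 1.118
scene blue 516 [ 475.4 -301.3] [52.2 44.9] 1.078
top red 213 [537.4 274.7] [43.4 45.1] 1.147
top blue 210 [ 478.4 -294.3] [43.3 43.9] 1.084
[608.3847696    4.79534874] [6.15107e+02 8.07500e+00 1.90000e-02 6.50000e-02] [6.16713e+02 1.28780e+01 1.20000e-02 1.25000e-01]
[5.39343e+02 2.74896e+02 1.18600e+00 6.40000e-02]
black_block_2 0.7 [679. 308.  20.]
beaker 0.91 [ 734. -153.   20.]
amber_vial 0.61 [ 733. -239.   20.]
amber_vial 0.24 [ 482. -299.   20.]
tape 0.73 [676. 314.  20.]
tape 0.65 [770.  -6.  20.]
marker 0.67 [714.  16.  20.]
marker 0.4 [606.   9.  20.]
```

```bash
cat > go.py <<'E'
import sys,numpy as np
from rig import r
from scipy.spatial.transform import Rotation as R
def plan(*targets):
    s=r.sense();p=s['eef_pos'];Q=R.from_euler('xyz',s['tcp_rot'])
    print('t',round(s['clock'],2),'pos',p.round(1),'rot',s['tcp_rot'].round(3),'F',s['contact_force'].round(2),'op',round(s['opening'],3),'grip',round(s['grasp_force'],1))
    for x,y,z,yaw in targets:
        T=R.from_euler('xyz',[np.pi,0,yaw]);d=Q.inv().apply(np.array([x,y,z])-p)/250;w=(Q.inv()*T).as_rotvec()/np.pi
        print('->',w.round(4).tolist(),d.round(4).tolist(),'rows',round(np.linalg.norm(d)*250/62.5,1),round(np.linalg.norm(w)*180/10.7,1))
if __name__=='__main__':plan(*[eval(a) for a in sys.argv[1:]])
E
python3 go.py 362,436,200,2.78 538.5,275,200,2.736 ; python3 -c "
from fit import *
print(ray('top',267,362,70),ray('top',257,183,70),ray('top',247,221,70))"
```

```text
t 1.35 pos [186.4 596.6 231.3] rot [ 3.142 -0.     2.839] F [-0.01  0.72 -0.3 ] op 0.998 grip 0.0
-> [0.0, -0.0, 0.0187] [-0.8621, -0.4037, 0.1252] rows 3.8 0.3
-> [0.0, -0.0, 0.0327] [-1.728, -0.8079, 0.1252] rows 7.6 0.6
[ 403.50439042 -201.51878247   70.        ] [429.06373022 283.97453547  70.        ] [456.59401105 181.76017921  70.        ]
```

>>> carry_out --pt "0 0 0.0187 -0.431 -0.202 0.06 -0.4" --pt "0 0 0.0187 -0.8621 -0.4037 0.1252 -0.4" --pt "0 0 0.0187 -0.8621 -0.4037 0.1252 -0.4" --pt "0 0 0.0187 -0.8621 -0.4037 0.1252 -0.4" --force 60

```text
clock: 1.85
eef_pos: [363.4, 434.4, 199.9]
tcp_rot: [3.141, 0.0, 2.78]
contact_force: [-0.1, -0.2, 1.1]
opening: 0.698
grasp_force: 0.0
```

```bash
python3 go.py 538.5,275,130,2.736 538.5,275,44,2.736
```

```text
t 1.85 pos [363.4 434.4 199.9] rot [3.141 0.    2.78 ] F [-0.1  -0.18  1.05] op 0.698 grip 0.0
-> [0.0001, 0.0001, 0.0139] [-0.8806, -0.3483, 0.2797] rows 3.9 0.2
-> [0.0001, 0.0001, 0.0139] [-0.8806, -0.3484, 0.6237] rows 4.5 0.2
```

>>> carry_out --pt "0 0 0.014 -0.44 -0.174 0.14 -0.5" --pt "0 0 0.014 -0.88 -0.348 0.2797 -0.5" --pt "0 0 0.014 -0.88 -0.348 0.2797 -0.5" --pt "0 0 0.014 -0.88 -0.348 0.2797 -0.5" --pt "0 0 0.014 -0.88 -0.348 0.2797 -0.5" --pt "0 0 0.014 -0.88 -0.348 0.2797 -0.5"

```text
clock: 2.6
eef_pos: [536.8, 276.7, 130.0]
tcp_rot: [-3.141, -0.001, 2.735]
contact_force: [-0.1, 0.7, 1.0]
opening: 0.748
grasp_force: 0.0
```

Run:
```python
from go import *
import cv2
plan((538.5,275,44,2.736))
a=r.grab_frame("top")[180:260,150:250];b=r.grab_frame("scene")[120:240,160:300]
a=cv2.resize(a,(450,360),interpolation=2);b=cv2.resize(b,(350,300),interpolation=2);b=cv2.copyMakeBorder(b,0,60,0,0,0)
cv2.imwrite('pics/h1.png',np.hstack([a,b])[:,:,::-1])
```

```text
t 2.6 pos [536.8 276.7 130. ] rot [-3.141e+00 -1.000e-03  2.735e+00] F [-0.08  0.71  1.02] op 0.748 grip 0.0
-> [-0.0, -0.0002, -0.0003] [-0.0092, -0.0037, 0.3439] rows 1.4 0.0
```

View pics/h1.png

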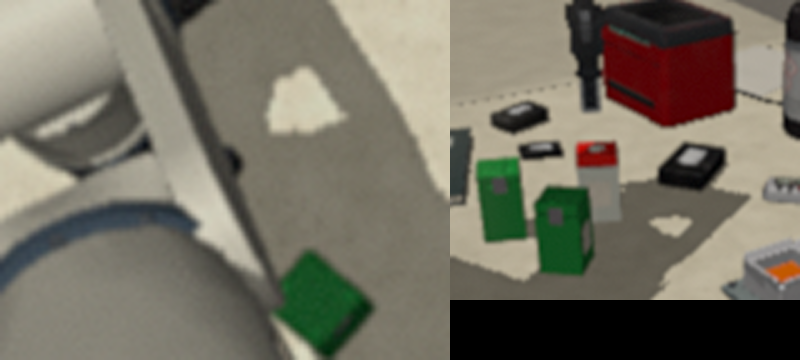

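The gripper hovers above the red-lidded canister: the fingertip is at about crop (590,108) and the lid at (598,150) in the scene view. The top view is hidden by the arm. I'll check the sideways alignment by projection.

Run:
```python
from fit import *
s=r.sense();p=s['eef_pos'];print(p,s['clock'])
f=lambda P:((proj('scene',np.array([P]))[0]-[160,120])*2.5+[450,0]).round(1)
print('tcp',f(p),'lid top',f([538.5,275,80]),'lid with TCP xy',f([p[0],p[1],80]))
# lid/can column extent in the crop
im=cv2.imread('pics/scene0.png');h=cv2.cvtColor(im,cv2.COLOR_BGR2HSV).astype(int)
m=((h[...,0]<8)|(h[...,0]>172))&(h[...,1]>110)&(h[...,2]>80);m[:172]=0;m[195:]=0;m[:,:200]=0;m[:,235:]=0
y,x=np.nonzero(m);print(x.min(),x.max(),y.min(),y.max())
from fit import prism
q=proj('scene',np.array(prism([(46,68),(46,80)]))@R.from_euler('z',1.165).as_matrix().T+[538.5,275,0]);print(q.min(0),q.max(0))
```

```text
[536.38923173 277.6749672  130.4522137 ] 2.7
tcp [589.4 105.9] lid top [595.2 149.2] lid with TCP xy [592.5 148.8]
210 226 176 186
[209.60208392 176.05833401] [227.0675127  187.49854637]
```

>>> carry_out --pt "0 0 0 -0.01 -0.005 0.09 -0.5" --pt "0 0 0 -0.01 -0.005 0.18 -0.5" --pt "0 0 0 -0.01 -0.005 0.27 -0.5" --pt "0 0 0 -0.01 -0.005 0.36 -0.5" --pt "0 0 0 -0.01 -0.005 0.36 -0.5" --pt "0 0 0 -0.01 -0.005 0.36 -0.5"

```text
clock: 3.45
eef_pos: [538.9, 275.6, 41.1]
tcp_rot: [3.141, 0.001, 2.737]
contact_force: [0.5, -0.2, 0.7]
opening: 0.748
grasp_force: 0.0
```

>>> carry_out --pt "0 0 0 0 0 0 0.0" --pt "0 0 0 0 0 0 1" --pt "0 0 0 0 0 0 1" --pt "0 0 0 0 0 0 1" --pt "0 0 0 0 0 0 1" --force 60

```text
clock: 4.08
eef_pos: [539.5, 275.3, 41.5]
tcp_rot: [3.14, 0.001, 2.736]
contact_force: [-1.1, 1.4, 7.3]
opening: 0.536
grasp_force: 61.0
```

>>> carry_out --pt "0 0 0 0 0 -0.04 1" --pt "0 0 0 0 0 -0.09 1" --pt "0 0 0 0 0 -0.14 1" --pt "0 0 0 0 0 -0.16 1" --pt "0 0 0 0 0 -0.16 1" --pt "0 0 0 0 0 -0.16 1" --pt "0 0 0 0 0 -0.16 1" --pt "0 0 0 0 0 -0.16 1"

```text
clock: 5.08
eef_pos: [538.6, 274.6, 79.7]
tcp_rot: [-3.141, -0.0, 2.736]
contact_force: [-0.4, -0.3, -4.9]
opening: 0.532
grasp_force: 62.1
```

```bash
cat > feel.py <<'E'
from rig import r
import numpy as np
F=[];T=[]
for i in range(12):
    r.grab_frame("scene");s=r.sense();F.append(s['contact_force']);T.append(s['joint_efforts'])
F=np.array(F);print(F.mean(0).round(2),F.std(0).round(2),np.mean(T,0).round(2),s['eef_pos'].round(1),s['opening'],s['grasp_force'])
E
python3 feel.py
```

```text
[-0.14 -0.01 -4.84] [0.4  0.44 0.35] [  0.   -65.83 -28.17   0.     0.    -0.  ] [538.8 274.6  80.1] 0.532309919488789 62.109135389328
```

>>> carry_out --pt "0 0 0 0 0 0.06 1" --pt "0 0 0 0 0 0.12 1" --pt "0 0 0 0 0 0.145 1" --pt "0 0 0 0 0 0.155 1" --pt "0 0 0 0 0 0.159 1" --pt "0 0 0 0 0 0.159 1" --pt "0 0 0 0 0 0.159 -0.2" --pt "0 0 0 0 0 0.159 -0.5"

```text
clock: 6.68
eef_pos: [539.3, 274.9, 40.5]
tcp_rot: [3.141, 0.001, 2.736]
contact_force: [0.3, -0.5, 0.2]
opening: 0.75
grasp_force: 0.0
```

>>> carry_out --pt "0 0 0 0 0 0 -0.5" --pt "0 0 0 0 0 0 -0.5" --pt "0 0 0 0 0 -0.06 -0.5" --pt "0 0 0 0 0 -0.2 -0.5" --pt "0 0 0 0 0 -0.4 -0.5" --pt "0 0 0 0 0 -0.5 -0.5" --pt "0 0 0 0 0 -0.5 -0.5"

```text
clock: 7.55
eef_pos: [540.3, 275.4, 168.6]
tcp_rot: [3.138, 0.003, 2.736]
contact_force: [0.0, 0.5, -0.3]
opening: 0.749
grasp_force: 0.0
```

```bash
python3 feel.py; python3 go.py 510,75,170,2 479,-130,170,1.4 479,-295,150,1.06 539,275,40,2.736
```

```text
[ 0.19  0.2  -0.16] [0.48 0.41 0.4 ] [ 0.000e+00 -6.065e+01 -3.134e+01 -0.000e+00  1.000e-02 -0.000e+00] [538.7 274.6 165. ] 0.7540958266693601 0.0
t 8.15 pos [538.7 274.6 165. ] rot [-3.141 -0.     2.736] F [0.41 0.72 0.47] op 0.754 grip 0.0
-> [-0.0002, -0.0001, 0.2343] [-0.2094, -0.7789, -0.0198] rows 3.2 3.9
-> [-0.0002, -0.0, 0.4253] [-0.419, -1.5813, -0.0195] rows 6.5 7.2
-> [-0.0002, 0.0, 0.5335] [-0.6794, -2.1877, 0.0606] rows 9.2 9.0
-> [-0.0001, -0.0001, 0.0] [-0.0006, 0.0022, 0.5] rows 2.0 0.0
```

>>> carry_out --pt "0 0 0.2343 -0.21 -0.78 -0.02 -0.5" --pt "0 0 0.2343 -0.21 -0.78 -0.02 -0.5" --pt "0 0 0.2343 -0.21 -0.78 -0.02 -0.5" --pt "0 0 0.2343 -0.21 -0.78 -0.02 -0.5" --pt "0 0 0.2343 -0.21 -0.78 -0.02 -0.5"

```text
clock: 8.78
eef_pos: [510.1, 73.7, 170.5]
tcp_rot: [3.141, 0.0, 1.999]
contact_force: [-0.0, 0.5, 0.1]
opening: 0.751
grasp_force: 0.0
```

```bash
python3 go.py 479,-120,160,1.5 479,-295,150,1.06
```

```text
t 8.78 pos [510.1  73.7 170.5] rot [3.141 0.    1.999] F [-0.    0.48  0.12] op 0.751 grip 0.0
-> [0.0001, -0.0, 0.1588] [-0.6534, -0.435, 0.0419] rows 3.1 2.7
-> [0.0001, -0.0, 0.2989] [-1.2902, -0.7256, 0.0818] rows 5.9 5.0
```

>>> carry_out --pt "0 0 0.1588 -0.65 -0.435 0.042 -0.5" --pt "0 0 0.1588 -0.65 -0.435 0.042 -0.5" --pt "0 0 0.1588 -0.65 -0.435 0.042 -0.5" --pt "0 0 0.1588 -0.65 -0.435 0.042 -0.5" --pt "0 0 0.1588 -0.65 -0.435 0.042 -0.5"

```text
clock: 9.4
eef_pos: [479.3, -117.9, 159.7]
tcp_rot: [3.142, -0.0, 1.504]
contact_force: [0.8, 0.4, 0.6]
opening: 0.752
grasp_force: 0.0
```

```bash
python3 go.py 479,-295,130,1.06
```

```text
t 9.4 pos [ 479.3 -117.9  159.7] rot [ 3.142 -0.     1.504] F [0.76 0.4  0.6 ] op 0.752 grip 0.0
-> [-0.0, -0.0001, 0.1412] [-0.707, 0.0464, 0.1187] rows 2.9 2.4
```

>>> carry_out --pt "0 0 0.0706 -0.35 0.023 0.06 -0.5" --pt "0 0 0.1412 -0.705 0.046 0.1187 -0.5" --pt "0 0 0.1412 -0.705 0.046 0.1187 -0.5" --pt "0 0 0.1412 -0.705 0.046 0.1187 -0.5" --pt "0 0 0.1412 -0.705 0.046 0.1187 -0.5" --pt "0 0 0.1412 -0.705 0.046 0.1187 -0.5"

```text
clock: 10.15
eef_pos: [478.6, -293.0, 130.3]
tcp_rot: [-3.141, -0.0, 1.061]
contact_force: [-0.1, 0.8, 0.3]
opening: 0.746
grasp_force: 0.0
```

```bash
python3 - <<'E'
from go import *
import cv2
from fit import proj,ray
plan((479,-295,40,1.06))
for c in("top","scene"):
    im=r.grab_frame(c);cv2.imwrite(f'pics/{c}_b.png',im[:,:,::-1])
a=r.grab_frame("scene")[220:360,230:380]
cv2.imwrite('pics/h2.png',cv2.resize(a,(600,560),interpolation=2)[:,:,::-1])
E
python3 go.py 479,-295,40,1.06
```

```text
t 10.15 pos [ 478.6 -293.   130.3] rot [-3.141 -0.     1.061] F [-0.07  0.83  0.28] op 0.746 grip 0.0
-> [-0.0001, -0.0001, 0.0002] [-0.0062, 0.0052, 0.3612] rows 1.4 0.0
t 10.3 pos [ 478.5 -293.8  130.4] rot [ 3.141 -0.     1.06 ] F [-0.53  0.22 -0.14] op 0.746 grip 0.0
-> [0.0001, -0.0, -0.0001] [-0.0033, 0.0041, 0.3618] rows 1.4 0.0
```

View pics/h2.png

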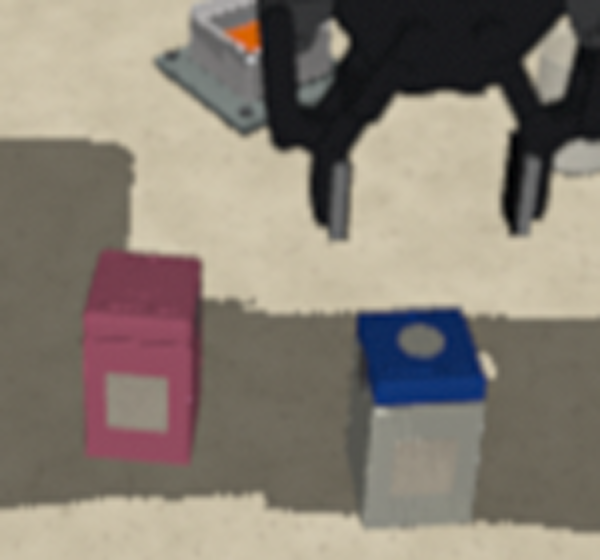

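The fingertips are at crop (335,235) and (520,230), straddling the blue lid centred at (421,341). The pink one at (145,355) is well clear, so I descend.

>>> carry_out --pt "0 0 0 -0.003 0.004 0.09 -0.5" --pt "0 0 0 -0.003 0.004 0.18 -0.5" --pt "0 0 0 -0.003 0.004 0.27 -0.5" --pt "0 0 0 -0.003 0.004 0.361 -0.5" --pt "0 0 0 -0.003 0.004 0.361 -0.5" --pt "0 0 0 -0.003 0.004 0.361 0" --pt "0 0 0 -0.003 0.004 0.361 1" --pt "0 0 0 -0.003 0.004 0.361 1"

```text
clock: 11.3
eef_pos: [479.3, -296.3, 40.9]
tcp_rot: [3.14, -0.0, 1.057]
contact_force: [0.2, 1.1, 6.2]
opening: 0.535
grasp_force: 62.5
```

>>> carry_out --pt "0 0 0 0 0 0 1" --pt "0 0 0 0 0 0 1" --pt "0 0 0 0 0 0 1"

```text
clock: 11.68
eef_pos: [479.3, -296.4, 40.9]
tcp_rot: [3.14, -0.0, 1.057]
contact_force: [0.1, 1.4, 7.5]
opening: 0.533
grasp_force: 62.6
```

>>> carry_out --pt "0 0 0 0 0 -0.04 1" --pt "0 0 0 0 0 -0.09 1" --pt "0 0 0 0 0 -0.14 1" --pt "0 0 0 0 0 -0.16 1" --pt "0 0 0 0 0 -0.16 1" --pt "0 0 0 0 0 -0.16 1" --pt "0 0 0 0 0 -0.16 1" --pt "0 0 0 0 0 -0.16 1"

```text
clock: 12.68
eef_pos: [478.4, -295.9, 79.6]
tcp_rot: [-3.141, -0.0, 1.058]
contact_force: [-0.0, 0.7, -2.8]
opening: 0.531
grasp_force: 61.6
```

```bash
python3 feel.py
```

```text
[-0.16 -0.07 -2.7 ] [0.53 0.53 0.67] [  0.   -59.58 -26.12  -0.     0.     0.  ] [ 478.6 -296.    79.9] 0.5365524800012725 61.61071568727493
```

Blue weighs about 2.7 N and red about 4.8 N, so red is the heavier. I'll set blue back and return to red.

>>> carry_out --pt "0 0 0 0 0 0.06 1" --pt "0 0 0 0 0 0.12 1" --pt "0 0 0 0 0 0.145 1" --pt "0 0 0 0 0 0.155 1" --pt "0 0 0 0 0 0.159 1" --pt "0 0 0 0 0 0.159 1" --pt "0 0 0 0 0 0.159 -0.2" --pt "0 0 0 0 0 0.159 -0.5"

```text
clock: 14.28
eef_pos: [479.0, -296.3, 40.3]
tcp_rot: [3.141, 0.0, 1.058]
contact_force: [0.9, -0.6, -0.6]
opening: 0.749
grasp_force: 0.0
```

>>> carry_out --pt "0 0 0 0 0 0 -0.5" --pt "0 0 0 0 0 0 -0.5" --pt "0 0 0 0 0 -0.06 -0.5" --pt "0 0 0 0 0 -0.2 -0.5" --pt "0 0 0 0 0 -0.4 -0.5" --pt "0 0 0 0 0 -0.5 -0.5" --pt "0 0 0 0 0 -0.5 -0.5"

```text
clock: 15.15
eef_pos: [479.9, -296.9, 168.3]
tcp_rot: [3.136, 0.0, 1.058]
contact_force: [0.1, 0.5, -0.9]
opening: 0.746
grasp_force: 0.0
```

```bash
python3 go.py 470,-110,170,1.6
```

```text
t 15.15 pos [ 479.9 -296.9  168.3] rot [3.136 0.    1.058] F [ 0.07  0.5  -0.91] op 0.746 grip 0.0
-> [0.0016, 0.0005, -0.1727] [0.6318, -0.4017, -0.0091] rows 3.0 2.9
```

>>> carry_out --pt "0 0 -0.1727 0.632 -0.402 0 -0.5" --pt "0 0 -0.1727 0.632 -0.402 0 -0.5" --pt "0 0 -0.1727 0.632 -0.402 0 -0.5" --pt "0 0 -0.1727 0.632 -0.402 0 -0.5" --pt "0 0 -0.1727 0.632 -0.402 0 -0.5" --pt "0 0 -0.1727 0.632 -0.402 0 -0.5"

```text
clock: 15.9
eef_pos: [468.7, -110.1, 164.9]
tcp_rot: [-3.141, 0.0, 1.598]
contact_force: [-0.2, 0.6, -0.0]
opening: 0.752
grasp_force: 0.0
```

```bash
timeout 100 python3 - <<'E'
from go import *
from fit import *
plan((500,90,170,2.2))
im={c:r.grab_frame(c) for c in("top","scene")}
for c in im:cv2.imwrite(f'pics/{c}_c.png',im[c][:,:,::-1])
h=cv2.cvtColor(im["top"],cv2.COLOR_RGB2HSV).astype(int)
for n,m,(rr,cc),z in(("red",((h[...,0]<8)|(h[...,0]>172))&(h[...,1]>150)&(h[...,2]>100),(217,188),80),("seat",(abs(h[...,0]-12)<6)&(h[...,1]>150)&(h[...,2]>100),(195,285),28)):
    k,L,_,_=cv2.connectedComponentsWithStats(m.astype(np.uint8));ids=L[rr-6:rr+7,cc-6:cc+7];ids=ids[ids>0]
    if not len(ids):print(n,'none');continue
    i=np.bincount(ids).argmax();cs,_=cv2.findContours((L==i).astype(np.uint8),0,2);b=cv2.minAreaRect(np.array([ray("top",y,x,z)[:2] for x,y in cs[0][:,0]],np.float32));print(n,b)
ds=r.silhouettes("top","dock");print([(d['score'],d['position'],d['region'].sum()) for d in ds])
E
python3 - <<'E'
import cv2
a=cv2.imread('pics/top_c.png')[165:235,245:325];b=cv2.imread('pics/scene_c.png')[200:270,250:340]
import numpy as np
cv2.imwrite('pics/d.png',np.hstack([cv2.resize(a,(400,350),interpolation=2),cv2.resize(b,(400,350),interpolation=2)]))
E
```

```text
t 15.9 pos [ 468.7 -110.1  164.9] rot [-3.141  0.     1.598] F [-0.18  0.58 -0.02] op 0.752 grip 0.0
-> [-0.0001, 0.0, -0.1916] [0.7968, 0.1471, -0.0204] rows 3.2 3.2
red ((535.5006713867188, 272.8521728515625), (43.42085266113281, 45.09999084472656), 65.68379211425781)
seat ((612.1828002929688, 9.082759857177734), (43.77788543701172, 42.977806091308594), 0.2659144997596741)
[(0.93, [196.2, 285.7], np.int64(1034))]
```

View pics/d.png

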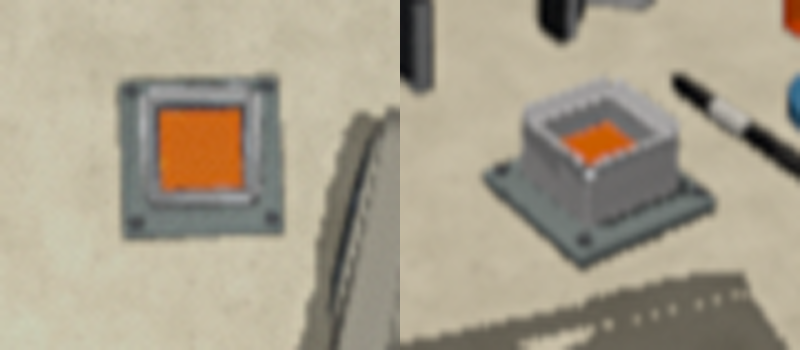

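The dock is unobstructed: base corners in the left crop at (120,80)-(282,238), square to the world axes, with the orange seat centred at (201,148). The red lid estimate moved about 2 mm between scripts, so I'm checking whether the calibration readings vary.

```bash
timeout 150 python3 - <<'E'
from fit import *
for i in range(3):
    print([r.get_calibration(c)['pose'][:3,3].round(2).tolist() for c in("top","scene")])
# corners of dock from subpixel picks via base & lip edges: silhouette fits now
import fit as f
g={"top":find("top","dock",(196,286)).astype(float)}
r.grab_frame("scene");g["scene"]=find("scene","dock",(236,295)).astype(float)
cans={"top":{},}
rr=find("top","can_red",(219,188)).astype(float);bb=find("top","can_blue",(241,394)).astype(float)
sb=find("scene","can_blue",(325,337)).astype(float)
for c in("top",):
    print(c,'dock',fit(DOCK,{c:g[c]},(615,9)),'red',fit(CAN,{c:rr},(539,275)),'blue',fit(CAN,{c:bb},(479,-296)))
print('scene dock',fit(DOCK,{"scene":g["scene"]},(615,9)),'blue',fit(CAN,{"scene":sb},(479,-296)))
E
```

```text
[[299.43, 16.29, 1529.29], [134.58, -658.32, 510.71]]
[[299.43, 16.29, 1529.29], [134.58, -658.32, 510.71]]
[[299.43, 16.29, 1529.29], [134.58, -658.32, 510.71]]
top dock [6.13318e+02 7.99600e+00 6.00000e-03 3.90000e-02] red [5.38388e+02 2.74096e+02 1.05900e+00 1.34000e-01] blue [ 404.145 -186.88     0.544    4.144]
scene dock [6.16007e+02 1.31510e+01 7.00000e-03 1.24000e-01] blue [ 4.79183e+02 -2.95051e+02  1.04900e+00  3.40000e-02]
```

>>> carry_out --pt "0 0 -0.1916 0.797 0.147 -0.02 -0.5" --pt "0 0 -0.1916 0.797 0.147 -0.02 -0.5" --pt "0 0 -0.1916 0.797 0.147 -0.02 -0.5" --pt "0 0 -0.1916 0.797 0.147 -0.02 -0.5" --pt "0 0 -0.1916 0.797 0.147 -0.02 -0.5"

```text
clock: 16.98
eef_pos: [499.4, 91.7, 170.0]
tcp_rot: [-3.141, 0.0, 2.203]
contact_force: [0.1, -0.1, 0.2]
opening: 0.751
grasp_force: 0.0
```

```bash
python3 go.py 538.9,275,130,2.736
```

```text
t 16.98 pos [499.4  91.7 170. ] rot [-3.141  0.     2.203] F [ 0.06 -0.05  0.23] op 0.751 grip 0.0
-> [-0.0001, 0.0, -0.1696] [0.4981, 0.5607, 0.1598] rows 3.1 2.9
```

>>> carry_out --pt "0 0 -0.1696 0.498 0.56 0.16 -0.5" --pt "0 0 -0.1696 0.498 0.56 0.16 -0.5" --pt "0 0 -0.1696 0.498 0.56 0.16 -0.5" --pt "0 0 -0.1696 0.498 0.56 0.16 -0.5" --pt "0 0 -0.1696 0.498 0.56 0.16 -0.5" --pt "0 0 -0.1696 0.498 0.56 0.16 -0.5"

```text
clock: 17.73
eef_pos: [539.1, 272.2, 130.4]
tcp_rot: [-3.141, -0.0, 2.732]
contact_force: [0.8, -0.2, 0.4]
opening: 0.752
grasp_force: 0.0
```

```bash
python3 go.py 538.9,275,40,2.736
```

```text
t 17.73 pos [539.1 272.2 130.4] rot [-3.141 -0.     2.732] F [ 0.77 -0.15  0.37] op 0.752 grip 0.0
-> [-0.0002, -0.0, -0.0014] [0.005, 0.0101, 0.3614] rows 1.4 0.0
```

>>> carry_out --pt "0 0 0 0.002 0.004 0.06 -0.5" --pt "0 0 0 0.002 0.004 0.12 -0.5" --pt "0 0 0 0.002 0.004 0.12 -0.5"

```text
clock: 18.1
eef_pos: [537.8, 274.5, 98.2]
tcp_rot: [-3.139, -0.002, 2.734]
contact_force: [-0.3, 0.2, -0.4]
opening: 0.751
grasp_force: 0.0
```

```bash
python3 go.py 538.9,275,40,2.736
```

```text
t 18.1 pos [537.8 274.5  98.2] rot [-3.139e+00 -2.000e-03  2.734e+00] F [-0.27  0.24 -0.44] op 0.751 grip 0.0
-> [-0.0008, -0.0007, -0.0005] [-0.0038, 0.0042, 0.2329] rows 0.9 0.0
```

>>> carry_out --pt "0 0 0 0 0 0.08 -0.5" --pt "0 0 0 0 0 0.16 -0.5" --pt "0 0 0 0 0 0.238 -0.5" --pt "0 0 0 0 0 0.238 -0.5" --pt "0 0 0 0 0 0.238 0" --pt "0 0 0 0 0 0.238 1" --pt "0 0 0 0 0 0.238 1" --pt "0 0 0 0 0 0.238 1" --force 90

```text
clock: 19.1
eef_pos: [539.3, 275.5, 41.1]
tcp_rot: [3.141, 0.001, 2.735]
contact_force: [-0.5, 0.3, 1.0]
opening: 0.527
grasp_force: 93.1
```

>>> carry_out --pt "0 0 0 0 0 0 1" --pt "0 0 0 0 0 0 1" --pt "0 0 0 0 0 -0.04 1" --pt "0 0 0 0 0 -0.12 1" --pt "0 0 0 0 0 -0.24 1" --pt "0 0 0 0 0 -0.36 1" --pt "0 0 0 0 0 -0.36 1" --pt "0 0 0 0 0 -0.36 1"

```text
clock: 20.1
eef_pos: [538.5, 275.2, 130.2]
tcp_rot: [-3.141, -0.0, 2.735]
contact_force: [-0.2, 0.3, -4.6]
opening: 0.532
grasp_force: 93.4
```

```bash
python3 go.py 575,130,130,2.2 614,9,130,1.58
```

```text
t 20.1 pos [538.5 275.2 130.2] rot [-3.141 -0.     2.735] F [-0.22  0.26 -4.64] op 0.532 grip 93.4
-> [-0.0002, -0.0001, 0.1702] [-0.364, -0.4757, 0.0007] rows 2.4 2.9
-> [-0.0002, -0.0, 0.3676] [-0.6988, -0.8584, 0.0007] rows 4.4 6.2
```

>>> carry_out --pt "0 0 0.05 -0.1 -0.13 0 1" --pt "0 0 0.1 -0.22 -0.28 0 1" --pt "0 0 0.15 -0.34 -0.43 0 1" --pt "0 0 0.2 -0.46 -0.58 0 1" --pt "0 0 0.25 -0.57 -0.71 0 1" --pt "0 0 0.3 -0.65 -0.81 0 1" --pt "0 0 0.35 -0.69 -0.85 0 1" --pt "0 0 0.3676 -0.699 -0.858 0 1"

```text
clock: 21.1
eef_pos: [613.8, 8.0, 128.8]
tcp_rot: [-3.139, 0.0, 1.575]
contact_force: [-0.1, 1.1, -4.6]
opening: 0.53
grasp_force: 94.2
```

>>> carry_out --pt "0 0 0 0 0 0 1" --pt "0 0 0 0 0 0 1" --pt "0 0 0 0 0 0 1" --pt "0 0 0 0 0 0 1"

```text
clock: 21.6
eef_pos: [614.5, 9.6, 130.6]
tcp_rot: [-3.142, -0.0, 1.581]
contact_force: [0.3, -0.1, -5.5]
opening: 0.526
grasp_force: 94.2
```

```bash
python3 - <<'E'
from go import *
import cv2
plan((614,9,92,1.581))
b=r.grab_frame("scene");cv2.imwrite('pics/s3.png',b[:,:,::-1])
cv2.imwrite('pics/s3c.png',cv2.resize(b[170:280,230:370],(770,600),interpolation=2)[:,:,::-1])
E
python3 go.py 614,9,92,1.581
```

```text
t 21.6 pos [614.5   9.6 130.6] rot [-3.142 -0.     1.581] F [ 0.28 -0.11 -5.49] op 0.526 grip 94.2
-> [-0.0, -0.0, -0.0001] [-0.0023, -0.0021, 0.1544] rows 0.6 0.0
t 21.65 pos [614.6   9.5 130.6] rot [3.142 0.    1.581] F [-0.46  0.84 -5.53] op 0.527 grip 94.2
-> [0.0, 0.0, -0.0001] [-0.002, -0.0024, 0.1546] rows 0.6 0.0
```

View pics/s3c.png

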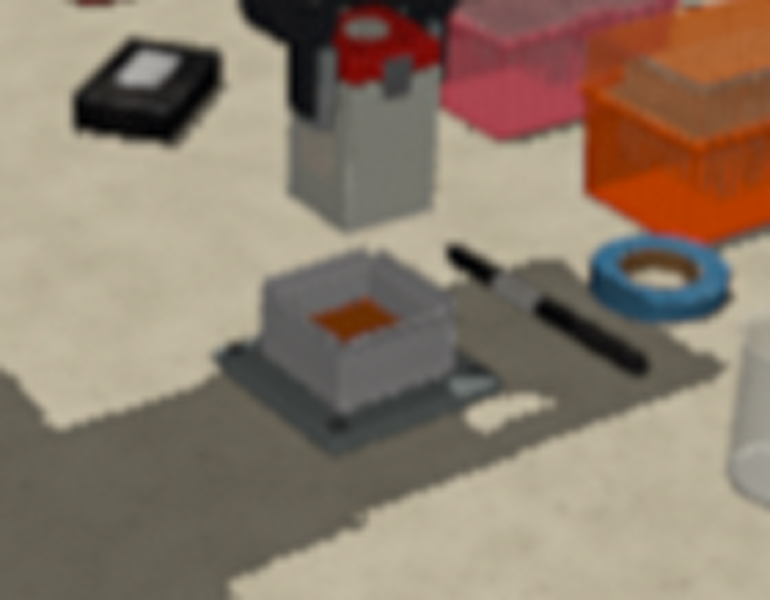

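The red-lidded canister hangs upright at crop (362,130), and its vertical edges line up with the well at (360,330) to within 1-2 mm. I'll lower it in small steps with force checks.

>>> carry_out --pt "0 0 0 -0.002 -0.002 0.08 1" --pt "0 0 0 -0.002 -0.002 0.15 1" --pt "0 0 0 -0.002 -0.002 0.17 1" --pt "0 0 0 -0.002 -0.002 0.18 1" --pt "0 0 0 -0.002 -0.002 0.19 1" --pt "0 0 0 -0.002 -0.002 0.19 1"

```text
clock: 22.4
eef_pos: [614.3, 8.8, 83.4]
tcp_rot: [3.141, -0.0, 1.58]
contact_force: [-0.3, -0.3, -4.8]
opening: 0.529
grasp_force: 94.3
```

>>> carry_out --pt "0 0 0 0 0 0.006 1" --pt "0 0 0 0 0 0.012 1" --pt "0 0 0 0 0 0.012 1"

```text
clock: 22.78
eef_pos: [614.1, 8.8, 80.1]
tcp_rot: [-3.141, 0.0, 1.58]
contact_force: [0.1, -0.3, -5.6]
opening: 0.525
grasp_force: 94.3
```

>>> carry_out --pt "0 0 0 0 0 0.006 1" --pt "0 0 0 0 0 0.012 1" --pt "0 0 0 0 0 0.012 1"

```text
clock: 23.15
eef_pos: [614.2, 8.6, 77.0]
tcp_rot: [3.141, 0.0, 1.58]
contact_force: [0.9, -0.6, -4.8]
opening: 0.529
grasp_force: 94.3
```

>>> carry_out --pt "0 0 0 0 0 0.01 1" --pt "0 0 0 0 0 0.02 1" --pt "0 0 0 0 0 0.02 1"

```text
clock: 23.52
eef_pos: [614.1, 8.6, 71.9]
tcp_rot: [-3.142, 0.0, 1.58]
contact_force: [1.8, -3.6, -6.5]
opening: 0.526
grasp_force: 94.2
```

>>> carry_out --pt "0 0 0 0 0 0.006 1" --pt "0 0 0 0 0 0.012 1" --pt "0 0 0 0 0 0.012 1"

```text
clock: 23.9
eef_pos: [614.2, 8.7, 69.1]
tcp_rot: [3.141, 0.0, 1.58]
contact_force: [1.3, -4.1, -4.8]
opening: 0.527
grasp_force: 94.3
```

>>> carry_out --pt "0 0 0 0 0 0.004 1" --pt "0 0 0 0 0 0.008 1" --pt "0 0 0 0 0 0.008 1"

```text
clock: 24.28
eef_pos: [614.2, 8.6, 67.2]
tcp_rot: [3.141, 0.0, 1.58]
contact_force: [1.0, -5.2, -2.5]
opening: 0.531
grasp_force: 94.4
```

>>> carry_out --pt "0 0 0 -0.004 0.001 0.002 1" --pt "0 0 0 -0.005 0.001 0.005 1" --pt "0 0 0 -0.005 0.001 0.008 1" --pt "0 0 0 -0.005 0.001 0.008 1"

```text
clock: 24.78
eef_pos: [614.3, 8.3, 65.8]
tcp_rot: [3.142, -0.001, 1.58]
contact_force: [-2.7, 1.2, 6.5]
opening: 0.53
grasp_force: 95.3
```

>>> carry_out --pt "0 0 0 0 0 0.003 1" --pt "0 0 0 0 0 0.006 1" --pt "0 0 0 0 0 0.009 1" --pt "0 0 0 0 0 0.012 1" --pt "0 0 0 0 0 0.012 1"

```text
clock: 25.4
eef_pos: [614.3, 8.3, 62.9]
tcp_rot: [3.142, -0.001, 1.58]
contact_force: [-3.2, 0.8, 6.4]
opening: 0.531
grasp_force: 95.3
```

>>> carry_out --pt "0 0 0 0 0 0.003 1" --pt "0 0 0 0 0 0.006 1" --pt "0 0 0 0 0 0.009 1" --pt "0 0 0 0 0 0.012 1" --pt "0 0 0 0 0 0.015 1" --pt "0 0 0 0 0 0.018 1" --pt "0 0 0 0 0 0.021 1" --pt "0 0 0 0 0 0.021 1"

```text
clock: 26.4
eef_pos: [614.3, 8.3, 57.6]
tcp_rot: [-3.142, -0.001, 1.58]
contact_force: [-3.0, 1.0, 6.8]
opening: 0.53
grasp_force: 95.3
```

>>> carry_out --pt "0 0 0 0 0 0.002 1" --pt "0 0 0 0 0 0.004 1" --pt "0 0 0 0 0 0.006 1" --pt "0 0 0 0 0 0.006 1"

```text
clock: 26.9
eef_pos: [614.3, 8.3, 56.2]
tcp_rot: [-3.142, -0.001, 1.58]
contact_force: [-3.7, 0.6, 6.8]
opening: 0.529
grasp_force: 95.3
```

>>> carry_out --pt "0 0 0 0 0 0.002 1" --pt "0 0 0 0 0 0.004 1" --pt "0 0 0 0 0 0.004 1"

```text
clock: 27.28
eef_pos: [614.3, 8.3, 55.1]
tcp_rot: [-3.142, -0.001, 1.58]
contact_force: [-3.9, 1.1, 7.4]
opening: 0.529
grasp_force: 95.3
```

>>> carry_out --pt "0 0 0 0 0 0.002 1" --pt "0 0 0 0 0 0.004 1" --pt "0 0 0 0 0 0.004 1"

```text
clock: 27.65
eef_pos: [614.3, 8.3, 54.9]
tcp_rot: [3.142, -0.001, 1.58]
contact_force: [-7.0, 1.3, 14.6]
opening: 0.528
grasp_force: 96.4
```

>>> carry_out --pt "0 0 0 0 0 0.002 1" --pt "0 0 0 0 0 0.003 1" --pt "0 0 0 0 0 0.003 1"

```text
clock: 28.02
eef_pos: [614.4, 8.3, 54.8]
tcp_rot: [3.141, -0.001, 1.58]
contact_force: [-8.5, 1.0, 21.7]
opening: 0.529
grasp_force: 97.0
```

The seat is on its stop at about 26 N including the canister's weight. I'll hold briefly, ease off and release.

>>> carry_out --pt "0 0 0 0 0 0 1" --pt "0 0 0 0 0 0 1" --pt "0 0 0 0 0 -0.003 1" --pt "0 0 0 0 0 -0.004 1" --pt "0 0 0 0 0 -0.004 -0.1" --pt "0 0 0 0 0 -0.004 -0.4" --pt "0 0 0 0 0 -0.004 -0.5" --pt "0 0 0 0 0 -0.004 -0.5"

```text
clock: 29.02
eef_pos: [614.5, 7.6, 53.5]
tcp_rot: [3.142, -0.0, 1.58]
contact_force: [-0.2, -0.5, 0.1]
opening: 0.754
grasp_force: 0.0
```

>>> carry_out --pt "0 0 0 0 0 -0.04 -0.5" --pt "0 0 0 0 0 -0.12 -0.5" --pt "0 0 0 0 0 -0.25 -0.5" --pt "0 0 0 0 0 -0.4 -0.5" --pt "0 0 0 0 0 -0.5 -0.5" --pt "0 0 0 0 0 -0.5 -0.5"

```text
clock: 29.78
eef_pos: [616.1, 7.5, 182.3]
tcp_rot: [3.136, -0.0, 1.58]
contact_force: [-0.5, -0.4, 0.1]
opening: 0.749
grasp_force: 0.0
```

Run:
```python
from go import *
import cv2
plan((500,60,200,1.58))
b=r.grab_frame("scene")
cv2.imwrite('pics/s4c.png',cv2.resize(b[170:370,200:400],(600,600),interpolation=2)[:,:,::-1])
```

```text
t 29.77 pos [616.1   7.5 182.3] rot [ 3.136 -0.     1.58 ] F [-0.5  -0.44  0.09] op 0.749 grip 0.0
-> [0.0018, -0.0, -0.0] [0.2141, -0.4622, -0.0735] rows 2.1 0.0
```

View pics/s4c.png

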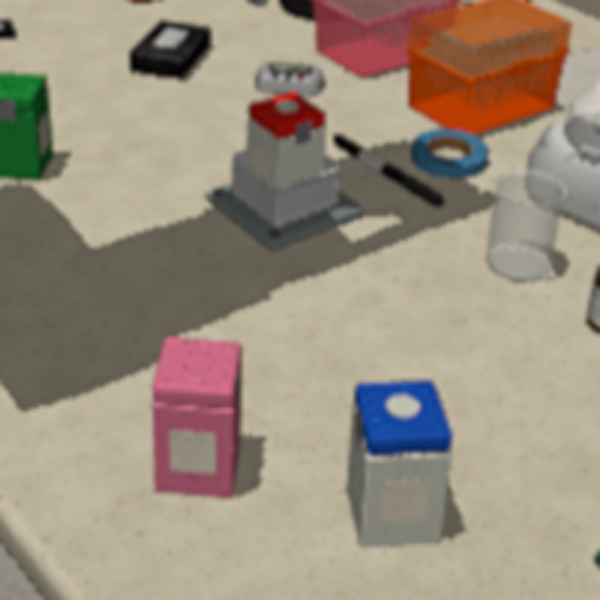

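The red-lidded canister stands upright in the well at crop (287,150), with the blue-lidded one upright on the bench at (403,465) and the bystanders in place. Fingertip height at the stop was 54.8 mm against 41.1 mm on the bench, a rise of 13.7 mm, so the seat is fully down. Handing in.

```bash
python3 -c "
from rig import r
print(r.sign_off())"
```

```text
the job is handed in; nothing more can be done
None
```

The red-lidded canister is the heavier (about 4.8 N against 2.7 N for the blue); it is pressed home in the dock at about 26 N and released, the blue one stands on the bench, and the job is handed in, though sign-off returned no verdict.

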